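Pack the dessert cups into their tub

TASK

Pack the terracotta dessert cups away: nest every cup that stands on the counter, mouth up, into the one standing in the storage tub, so that they form a single snug upright stack. Then put the tub's lid on and press it down until it is fully home, level all round. Leave the other things on the counter where they stand.

Things in the scene. Friction and masses are not known exactly. Their poses are not given: they have to be found in the camera images.
- tub_mouth (a point): centre of the mouth of the white round open storage tub, at rim height (134 mm above the counter). Tub 191 mm across its rim, inside 174 mm wide, floor 4 mm thick; fixed, z up. The top 14 mm inside flare out to 183 mm and lead the lid in
- tub_catch (a point): centre of the ring of four small sprung catches (grey bumps) inside the tub's mouth, 5.5 mm below the rim. A lid laid on loosely rests on them 8 to 12 mm too high; a steady push of roughly 8 to 20 N on top of its knob makes it drop past them and stay
- lid_knob (a point): centre of the knob head of the loose white tub lid: head 32 mm across, 20 mm high (top 10 mm above this point). Lid about 0.22 kg, lying plug down at the start, z up. Seated on the tub, this point is 25 mm above the tub's rim (33 to 37 mm when only laid on)
- lid_flange (a point): centre of the underside of the lid's flange (disc 194 mm across, 5 mm thick), 25 mm below the knob point; seated, it lies on the tub's rim. Below it a round plug 169 mm across and 14 mm deep enters the tub's mouth
- cup0_mid (a point): terracotta dessert cup, 44 mm high: straight rim band 64 mm across over the top 10 mm (wall 2 mm), cone below, foot 39 mm across; inner floor 17 mm above the underside. Point at its centre, 22 mm up; z from foot to mouth. Nested foot-down in another it sits 17 mm higher, showing 17 mm above that rim. About 0.12 kg. This one stands in the tub from the start and is the bottom of the stack; it is loose
- cup1_mid (a point): terracotta dessert cup, 44 mm high: straight rim band 64 mm across over the top 10 mm (wall 2 mm), cone below, foot 39 mm across; inner floor 17 mm above the underside. Point at its centre, 22 mm up; z from foot to mouth. Nested foot-down in another it sits 17 mm higher, showing 17 mm above that rim. About 0.12 kg. Stands on the counter outside the tub at the start; may be absent
- cup2_mid (a point): terracotta dessert cup, 44 mm high: straight rim band 64 mm across over the top 10 mm (wall 2 mm), cone below, foot 39 mm across; inner floor 17 mm above the underside. Point at its centre, 22 mm up; z from foot to mouth. Nested foot-down in another it sits 17 mm higher, showing 17 mm above that rim. About 0.12 kg. Stands on the counter outside the tub at the start; may be absent
- cup3_mid (a point): terracotta dessert cup, 44 mm high: straight rim band 64 mm across over the top 10 mm (wall 2 mm), cone below, foot 39 mm across; inner floor 17 mm above the underside. Point at its centre, 22 mm up; z from foot to mouth. Nested foot-down in another it sits 17 mm higher, showing 17 mm above that rim. About 0.12 kg. Stands on the counter outside the tub at the start; may be absent
- cup4_mid (a point): terracotta dessert cup, 44 mm high: straight rim band 64 mm across over the top 10 mm (wall 2 mm), cone below, foot 39 mm across; inner floor 17 mm above the underside. Point at its centre, 22 mm up; z from foot to mouth. Nested foot-down in another it sits 17 mm higher, showing 17 mm above that rim. About 0.12 kg. Stands on the counter outside the tub at the start; may be absent
- jar: spice jar 48 mm wide, 85 mm high, a bystander; origin at its underside
- can: food can 72 mm wide, 100 mm high, a bystander; origin at its underside
- jug: clear measuring jug 100 mm wide, 110 mm high, with a handle, a bystander; origin at its underside
- salt: cardboard box 60 x 90 x 60 mm, a bystander; origin at its underside
- spatula: kitchen spatula lying on the counter, a bystander; origin at its underside or middle
- spoon: cooking spoon lying on the counter, a bystander; origin at its underside or middle
Mind the look-alikes: they are no part of the job. Leave any red look-alike of the part that bears lid_knob alone.

How it is judged (in metres and radians):
On the way, in this order (a step that is already met when the one before it is completed fails the run):
1. every cup is nested in one upright stack on the cup in the tub (angle between each of cup0_mid, cup1_mid, cup2_mid, cup3_mid, cup4_mid's own z axis and vertical below 0.12 rad and horizontal distance between cup0_mid and tub_mouth below 0.05 m and height (world z) of cup0_mid below 0.04 m and horizontal distance between each of cup1_mid, cup2_mid, cup3_mid, cup4_mid and cup0_mid below 0.008 m and (z of cup1_mid in the frame of cup0_mid between 0.013 and 0.021 m or z of cup1_mid in the frame of cup0_mid between 0.03 and 0.038 m or z of cup1_mid in the frame of cup0_mid between 0.047 and 0.055 m or z of cup1_mid in the frame of cup0_mid between 0.064 and 0.072 m) and (z of cup2_mid in the frame of cup0_mid between 0.013 and 0.021 m or z of cup2_mid in the frame of cup0_mid between 0.03 and 0.038 m or z of cup2_mid in the frame of cup0_mid between 0.047 and 0.055 m or z of cup2_mid in the frame of cup0_mid between 0.064 and 0.072 m) and (z of cup3_mid in the frame of cup0_mid between 0.013 and 0.021 m or z of cup3_mid in the frame of cup0_mid between 0.03 and 0.038 m or z of cup3_mid in the frame of cup0_mid between 0.047 and 0.055 m or z of cup3_mid in the frame of cup0_mid between 0.064 and 0.072 m) and (z of cup4_mid in the frame of cup0_mid between 0.013 and 0.021 m or z of cup4_mid in the frame of cup0_mid between 0.03 and 0.038 m or z of cup4_mid in the frame of cup0_mid between 0.047 and 0.055 m or z of cup4_mid in the frame of cup0_mid between 0.064 and 0.072 m)), for 0.3 s.
2. the lid is pressed home on the tub, level (z of lid_knob in the frame of tub_mouth below 0.028 m and angle between lid_knob's own z axis and vertical below 0.04 rad and horizontal distance between lid_knob and tub_mouth below 0.008 m), for 0.3 s.
At the end, for the whole second after the job is handed in: every cup is nested in one stack inside the tub: within 8 mm sideways of the bottom cup, upright within 0.12 rad, each a whole number of 17 mm steps (within 4 mm) above it; the lid is at rest, seated within 3 mm of fully down, within 8 mm of the centre and level within 0.04 rad (all of step 1 and all of step 2 and linear speed of lid below 0.02 m/s); the robot touches nothing.
It fails at once if a standing bystander (jar, can, jug, box) is knocked over or shoved more than 70 mm away (angle between any of jar, can, jug, salt's own z axis and vertical above 0.5 rad or distance of any of jar, can, jug, salt from where it was at the start of the episode above 0.07 m).
It fails at once if the spatula or the spoon is shoved more than 90 mm away (distance of any of spatula, spoon from where it was at the start of the episode above 0.09 m).
Of cup1, cup2, cup3, cup4 only 3 to 4 are there at a start; the rules pass over those that are not, and their reading is None.
At some moment in a run one of cup1, cup2, cup3, cup4, lid may be knocked a few centimetres aside while the robot is not near it.
It also fails if it takes over 210 s, if anything falls off the work surface, if the arm or the gripper's body presses on something with over 40 N, if the wrist force passes 120 N, or if a joint passes its speed limit or range.

ROBOT

A 7-joint arm with a two-finger parallel gripper is mounted at the origin on the work surface. World frame = base frame: x ahead of the robot, y to its left, z up, the work surface at z = 0. Lengths are in mm, angles in rad, forces in N, time in s.
With the tool pointing down it reaches from about 400 to 750 mm from the base axis. Payload 19.5 kg.
Tool frame: the origin (TCP) lies midway between the tips of the shut fingers; the grasp point (between the pads) lies 19 mm behind it; y points along the fingers, z is the direction in which the jaws open and shut, and the axes are right-handed (so a half turn about y gives the same grasp; the last joint's range is limited). The gripper opens to 85 mm and grips with 20 to 120 N. Pads are 22 mm wide; open, the fingers measure 114 mm over their backs; the gripper's body (76 mm by 85 mm) begins 54 mm behind the grasp point. The pads swing forward as they close: fully open they stand 13 mm farther back than shut.
Start: joints at [1.189, 0.707, -0.028, 1.485, 0.022, 0.951, -0.075], TCP at [191.639, -542.097, 231.268] pointing down, gripper open.
Joint ranges: [-2.71, 2.71], [-0.32, 2.16], [-1.57, 1.52], [0, 2.45], [-1.46, 4.6], [0, 2.02], [-2.83, 2.83]. Speed limits (rad/s): [1.89, 1.89, 2.57, 2.57, 3.01, 3.01, 3.01].

INTERFACE

Orientations are given as a unit quaternion [x, y, z, w].
In Python, from cell import ctrl gives the robot as it stands.
- The arm moves only by the tool jog_arm, never from a script. Its argument "commands" is a list of rows, each an object with "xyz": the shift along the world's x, y, z in m, a list of three; "twist": the turn about the world's z in rad. In form: [{"xyz": [x, y, z], "twist": twist}, ...]. A call has exactly 5 rows; each row shifts and turns the commanded pose from where the row before left it; what a row does not reach is not made up. A row lasts 1/8 s, in which the tool goes at most 62.5 mm and 10.7 degrees, less where a joint would pass 70% of its speed; a pose out of reach is approached as far as the arm can. A call is refused whole if a number of a shift passes 0.0625 or a number of a turn 0.188, either way. A call with a gripper value outside its range is refused whole. "fingers" is the finger opening in m, from 0 to 0.0854, set as the call begins (left out, the last holds). The fingers move at their own pace and stop on an object; "newtons" is the grip in N (left out, the last holds). Time passes only in rows, so rows that do not move let the fingers close, or fill a call up. It gives the time, the measured TCP pose, the force and the opening at its end, in the units of the state.
- ctrl.get_obs(): the state, without advancing time (a new reading comes with each control period).
- ctrl.snapshot(name): name is "scene" or "side" or "wrist"; returns the picture (420x560x3 uint8, blue, green, red); there is no depth.
- ctrl.camera_info(name): a dict with "fx", "fy", "cx", "cy" (pixels), "extrinsics" (4x4, takes a point from world to camera coordinates); the wrist camera has in their place "hand_eye" (4x4, takes a point from camera to tool coordinates, whose origin is the TCP and whose axes are the tool frame's). Camera axes: x right, y down, z forward; pixel columns grow to the right and rows downward; lengths in mm; the calibration is good to about 2 mm. A picture is of the moment at which its call begins: read the wrist's pose just before it. camera_info takes no time and is no camera call.
- ctrl.sign_off(): hands the job in, once; it reports no verdict.
Trained networks look in the newest picture that a camera, given by its name, has taken for a name from the list of things; names that differ only in an ending like _2 or _b are one class to them, and where a whole thing is asked for, a point or a joint stands for the part that bears it (a point fixed in the world has none). Each returns a list of dicts, best first, with "conf" (0 to 1); they miss things now and then, are a little off and sometimes report something else, mostly with a low value. They report only what shows in the picture. A call takes as long as a camera call. They do not tell look-alikes from the thing itself.
- ctrl.recognise(camera, query): "position" ([column, row] in pixels, amid what is visible of it).
The state is a dict: "time": time; "joint_positions": joint angles; "dq": joint speeds; "joint_torque": joint torques, N m; "eef_pos": TCP position; "tool_rot": TCP orientation; "force": force on the tool from outside, world axes, zero at the start; "wrist_torque": the same for the moment, N m; "width": opening from 0.0 (shut) to 1.0 (fully open).
Only numpy, scipy, OpenCV 4.12 (cv2) and the standard library are available. Lean on these libraries where they do the work, as an engineer would, in place of code of your own. Each camera call takes 0.05 s, during which the arm holds its last target. There are 200 camera calls.

## Working session

There is one attempt and no reset: what is moved stays moved. The work goes in short steps, Python scripts to look and compute and a tool call to move; the robot and the scene stay as the last step left them, time stands still between calls to the robot, and variables do not carry over. Pictures are saved under pics/ and viewed, on a budget of 14 in all, crops included, one or two more only if the job needs it, and the job is handed in when it is done.

Besides the shell and the picture viewer there is one more tool, called after ">>>" as name(argument=value, ...), one argument or row to a line, values as JSON. jog_arm: Moves the arm, as the interface text tells. Its arguments: {"type":"object","properties":{"commands":{"type":"array","items":{"type":"object","properties":{"xyz":{"type":"array","items":{"type":"number"}},"twist":{"type":"number"}}}},"fingers":{"type":"number"},"newtons":{"type":"number"}},"required":["commands"]}

```bash
ls; mkdir -p pics
cat > h.py <<'E'
import numpy as np, cv2
from scipy.spatial.transform import Rotation as R
from cell import ctrl
def cam(name):
    c=ctrl.camera_info(name)
    if name=='wrist':
        o=ctrl.get_obs(); T=np.eye(4); T[:3,:3]=R.from_quat(o['tool_rot']).as_matrix(); T[:3,3]=o['eef_pos']
        W=T@np.array(c['hand_eye'])
    else: W=np.linalg.inv(np.array(c['extrinsics']))
    return c,W
def ray(cw,px,z):
    c,W=cw
    d=W[:3,:3]@np.array([(px[0]-c['cx'])/c['fx'],(px[1]-c['cy'])/c['fy'],1.]); p=W[:3,3]
    return p+d*(z-p[2])/d[2]
def proj(cw,P):
    c,W=cw; q=np.linalg.inv(W)@np.append(P,1.); return np.array([c['fx']*q[0]/q[2]+c['cx'],c['fy']*q[1]/q[2]+c['cy']])
E
python3 - <<'E'
from h import *
o=ctrl.get_obs(); print(o)
ims=[]
for n in ['scene','side']:
    cw=cam(n); im=ctrl.snapshot(n); ims.append(im); cv2.imwrite(f'pics/{n}0.png',im)
    print(n,cw[1].round(2).tolist(),cw[0]['fx'])
    for q,z in [('cup1_mid',22),('lid_knob',39),('tub_mouth',134),('cup0_mid',26)]:
        for r in ctrl.recognise(n,q): print(n,q,r,ray(cw,r['position'],z).round(0))
print(ctrl.camera_info('wrist'))
E
```

```text
pics
{'time': 0.0, 'joint_positions': array([ 1.18926663,  0.7071035 , -0.02761288,  1.48503261,  0.0219839 ,
        0.95088708, -0.07551576]), 'dq': array([ 0.00033413, -0.00182151,  0.00074601, -0.00091963,  0.00168313,
        0.00125944, -0.00101639]), 'joint_torque': array([ 1.63317632e-04, -8.83209014e+01,  1.23481181e+00, -2.36176997e+01,
        1.68698828e-02,  6.28652037e-03, -8.82785616e-05]), 'eef_pos': array([ 191.57020813, -541.85403618,  230.81929221]), 'tool_rot': array([-0.11963779,  0.69731697, -0.69653381,  0.11948426]), 'force': array([0.50661903, 0.78551108, 0.19794465]), 'wrist_torque': array([ 0.0024126 ,  0.0072611 , -0.00619009]), 'width': 0.999885640368891}
scene [[-0.15, 0.86, -0.49, 1322.37], [0.99, 0.14, -0.06, 112.55], [0.01, -0.49, -0.87, 1495.86], [0.0, 0.0, 0.0, 1.0]] 539.6490083585588
scene cup1_mid {'position': [339.2, 184.7], 'conf': 0.88} [399. 177.  22.]
scene cup1_mid {'position': [231.3, 157.1], 'conf': 0.17} [ 350. -184.   22.]
scene lid_knob {'position': [166.7, 126.9], 'conf': 0.7} [ 276. -419.   39.]
scene lid_knob {'position': [171.0, 201
[... 459 characters left out ...]
[ 532. -366.   39.]
side lid_knob {'position': [271.2, 377.8], 'conf': 0.66} [ 224. -446.   39.]
side tub_mouth {'position': [286.8, 225.2], 'conf': 0.92} [520. -79. 134.]
side cup0_mid {'position': [284.8, 234.3], 'conf': 0.51} [548. -31.  26.]
{'fx': 351.9869266545765, 'fy': 351.9869266545765, 'cx': 276.6491342310453, 'cy': 210.4724580108401, 'hand_eye': array([[-3.29174491e-04,  9.50539524e-01,  3.10603454e-01,
        -8.00629849e+01],
       [-5.86569396e-04, -3.10603600e-01,  9.50539352e-01,
        -1.42636683e+02],
       [ 9.99999774e-01,  1.30702827e-04,  6.59800176e-04,
         1.03301830e+00],
       [ 0.00000000e+00,  0.00000000e+00,  0.00000000e+00,
         1.00000000e+00]])}
```

View pics/scene0.png

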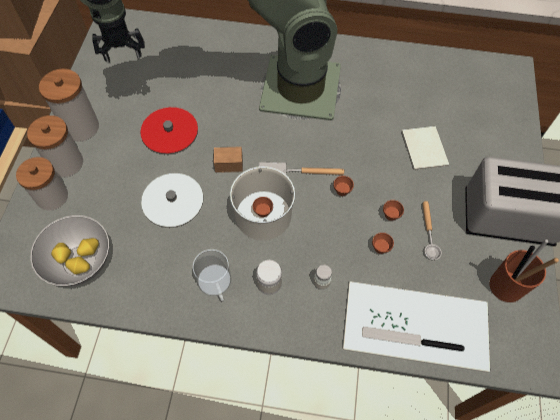

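View pics/side0.png

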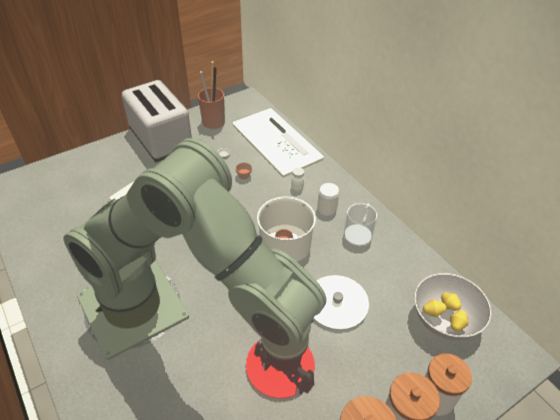

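The scene view shows three loose cups at about (343,186), (393,211) and (383,244), and one in the tub at (263,207). The white lid is at (171,200). The red look-alike lid at (168,130) is to be left alone. The side view agrees, but the arm hides part of it.

Run:
```python
from h import *
im=cv2.imread('pics/scene0.png'); cw=cam('scene')
hsv=cv2.cvtColor(im,cv2.COLOR_BGR2HSV)
m=((hsv[...,0]<12)|(hsv[...,0]>174))&(hsv[...,1]>110)&(hsv[...,2]>40)
n,l,s,c=cv2.connectedComponentsWithStats(m.astype(np.uint8))
for i in range(1,n):
    if s[i,4]>60 and 220<c[i][0]<420: print(s[i],c[i].round(1),ray(cw,c[i],25).round(0),ray(cw,c[i],30).round(0))
for n,px,z in [('scene',(171,197),39),('scene',(172,200),17),('scene',(262.5,192),134)]: print(n,px,ray(cw,px,z).round(0))
cs=cam('side')
for px,z in [((338,297),39),((287,219),134)]: print(px,ray(cs,px,z).round(0))
for px in [(338,297),(287,219)]:pass
print(R.from_quat(ctrl.get_obs()['tool_rot']).as_matrix().round(2))
```

```text
[338   6  28  14  83] [353.9  12.6] [-397.  156.   25.] [-391.  156.   30.]
[334 176  20  20 294] [343.  184.9] [400. 189.  25.] [403. 189.  30.]
[253 197  20  20 297] [262.3 206.1] [517. -52.  25.] [520. -52.  30.]
[383 200  21  20 320] [392.7 209.6] [465. 352.  25.] [468. 351.  30.]
[372 233  22  21 344] [382.4 242.6] [584. 326.  25.] [586. 326.  30.]
scene (171, 197) [ 538. -336.   39.]
scene (172, 200) [ 536. -337.   17.]
scene (262.5, 192) [530. -47. 134.]
(338, 297) [ 537. -339.   39.]
(287, 219) [536. -57. 134.]
[[-0.94 -0.    0.33]
 [-0.33  0.   -0.94]
 [-0.   -1.   -0.  ]]
```

>>> jog_arm(
  commands=[
    {"xyz": [0.03,0.05,0.04],"twist": 0},
    {"xyz": [0.03,0.05,0.04],"twist": 0},
    {"xyz": [0.03,0.05,0.03],"twist": 0},
    {"xyz": [0.03,0.05,0],"twist": 0},
    {"xyz": [0.03,0.05,0],"twist": 0},
  ],
)

```text
time: 1.12
eef_pos: [334.0, -304.4, 331.0]
tool_rot: [0.119, -0.697, 0.697, -0.12]
force: [2.0, -0.7, -0.7]
width: 1.001
```

>>> jog_arm(
  commands=[
    {"xyz": [0.006,0.05,0],"twist": 0},
    {"xyz": [0.006,0.05,0],"twist": 0},
    {"xyz": [0.006,0.05,0],"twist": 0},
    {"xyz": [0.006,0.05,0],"twist": 0},
    {"xyz": [0.006,0.05,0],"twist": 0},
  ],
)

```text
time: 1.75
eef_pos: [363.2, -54.5, 330.8]
tool_rot: [0.119, -0.697, 0.697, -0.12]
force: [0.9, -0.6, 0.1]
width: 0.999
```

>>> jog_arm(
  commands=[
    {"xyz": [0.007,0.05,-0.03],"twist": 0},
    {"xyz": [0.007,0.05,-0.035],"twist": 0},
    {"xyz": [0.007,0.05,-0.035],"twist": 0},
    {"xyz": [0.007,0.05,-0.035],"twist": 0},
    {"xyz": [0.007,0.045,-0.035],"twist": 0},
  ],
)

```text
time: 2.38
eef_pos: [398.3, 190.8, 159.5]
tool_rot: [-0.12, 0.697, -0.697, 0.12]
force: [1.2, 0.6, 1.2]
width: 1.003
```

```bash
cat >> h.py <<'E'
def mask(im):
    hsv=cv2.cvtColor(im,cv2.COLOR_BGR2HSV)
    return (((hsv[...,0]<14)|(hsv[...,0]>172))&(hsv[...,1]>100)&(hsv[...,2]>25)).astype(np.uint8)
def sil(cw,x,y,z0):
    a=np.linspace(0,2*np.pi,48); P=[]
    for r,z in [(32,44),(32,34),(19.5,0)]: P+=[proj(cw,(x+r*np.cos(t),y+r*np.sin(t),z0+z)) for t in a]
    return cv2.convexHull(np.float32(P))
def cupfit(cw,m,x,y,z0):
    n,l,s,c=cv2.connectedComponentsWithStats(m)
    p=proj(cw,(x,y,z0+30)); 
    i=max(range(1,n),key=lambda k:s[k,4]/(900+np.hypot(*(c[k]-p))**2))
    b=(l==i).astype(np.uint8); h=cv2.convexHull(cv2.findContours(b,0,2)[0][0]) if 0 else cv2.convexHull(cv2.findNonZero(b))
    M=cv2.moments(h); t=np.array([M['m10'],M['m01']])/M['m00']
    for _ in range(15):
        g=sil(cw,x,y,z0); N=cv2.moments(g); u=np.array([N['m10'],N['m01']])/N['m00']
        d=ray(cw,t,z0+30)-ray(cw,u,z0+30); x+=d[0]; y+=d[1]
    print('cup',round(x,1),round(y,1),'area mask/model',round(M['m00']/N['m00'],3),'bbox',s[i].tolist(),'tcp delta',(np.array([x,y])-ctrl.get_obs()['eef_pos'][:2]).round(1))
    return x,y
E
python3 - <<'E'
from h import *
cw=cam('wrist'); im=ctrl.snapshot('wrist'); m=mask(im)
x,y=cupfit(cw,m,400,189,0)
cv2.polylines(im,[sil(cw,x,y,0).astype(int)],True,(0,255,0),1); cv2.imwrite('pics/w1.png',im)
print(ctrl.get_obs()['joint_positions'].round(2))
E
```

```text
cup 411.9 189.4 area mask/model 0.958 bbox [242, 147, 83, 82, 5375] tcp delta [14.4 -6.6]
[-0.48  0.65 -0.08  2.04  0.1   0.45 -1.86]
```

View pics/w1.png

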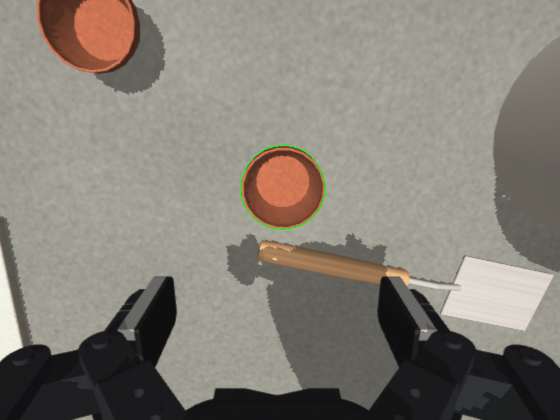

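The wrist view shows cup A at (283,187), with the model outline matching, and the spatula handle below it. I'll cross-check against the scene picture with the same model fit.

Run:
```python
from h import *
cw=cam('scene'); im=cv2.imread('pics/scene0.png'); m=mask(im)
for a in [(400,189,0),(467,352,0),(585,326,0)]: cupfit(cw,m,*a)
```

```text
cup 405.9 189.1 area mask/model 0.89 bbox [334, 175, 20, 21, 308] tcp delta [ 8.5 -6.9]
cup 470.6 349.9 area mask/model 0.883 bbox [383, 200, 21, 20, 327] tcp delta [ 73.1 153.8]
cup 590.1 324.5 area mask/model 0.898 bbox [372, 233, 22, 21, 352] tcp delta [192.6 128.5]
```

>>> jog_arm(
  commands=[
    {"xyz": [0.007,-0.003,-0.025],"twist": 0},
    {"xyz": [0.007,-0.003,-0.025],"twist": 0},
    {"xyz": [0,0,0],"twist": 0},
    {"xyz": [0,0,0],"twist": 0},
    {"xyz": [0,0,0],"twist": 0},
  ],
)

```text
time: 3.05
eef_pos: [412.4, 183.2, 111.5]
tool_rot: [-0.119, 0.697, -0.697, 0.12]
force: [-0.1, 0.8, -0.3]
width: 0.996
```

Run:
```python
from h import *
cw=cam('wrist'); im=ctrl.snapshot('wrist'); m=mask(im)
x,y=cupfit(cw,m,410,189,0)
print(ctrl.get_obs()['eef_pos'])
cv2.imwrite('pics/w2.png',im)
```

```text
cup 411.9 189.4 area mask/model 0.965 bbox [216, 174, 100, 96, 7490] tcp delta [-0.5  6.3]
[412.39308544 183.15622848 111.36235021]
```

>>> jog_arm(
  commands=[
    {"xyz": [0,0.006,-0.02],"twist": 0},
    {"xyz": [0,0,-0.025],"twist": 0},
    {"xyz": [0,0,-0.025],"twist": 0},
    {"xyz": [0,0,-0.017],"twist": 0},
    {"xyz": [0,0,0],"twist": 0},
  ],
)

```text
time: 3.72
eef_pos: [412.0, 188.9, 23.3]
tool_rot: [0.12, -0.697, 0.697, -0.119]
force: [0.0, -0.5, 0.6]
width: 0.999
```

>>> jog_arm(
  commands=[
    {"xyz": [0,0,0],"twist": 0},
    {"xyz": [0,0,0],"twist": 0},
    {"xyz": [0,0,0],"twist": 0},
    {"xyz": [0,0,0],"twist": 0},
    {"xyz": [0,0,0],"twist": 0},
  ],
  fingers=0.055,
  newtons=30,
)

```text
time: 4.35
eef_pos: [412.6, 189.2, 24.8]
tool_rot: [-0.119, 0.697, -0.697, 0.12]
force: [-2.3, 0.6, 13.2]
width: 0.738
```

>>> jog_arm(
  commands=[
    {"xyz": [0,0,0],"twist": 0},
    {"xyz": [0,0,0.05],"twist": 0},
    {"xyz": [0,0,0.05],"twist": 0},
    {"xyz": [0,0,0.05],"twist": 0},
    {"xyz": [0,0,0.05],"twist": 0},
  ],
)

```text
time: 4.97
eef_pos: [412.0, 188.7, 226.2]
tool_rot: [-0.119, 0.697, -0.697, 0.12]
force: [0.4, 0.5, -1.4]
width: 0.725
```

Run:
```python
from h import *
im=ctrl.snapshot('wrist'); cv2.imwrite('pics/w3.png',im); o=ctrl.get_obs(); print(o['eef_pos'],o['width'],o['force'])
```

```text
[413.2788538  189.40915372 231.26170638] 0.7279576598035797 [0.62189861 0.31640199 7.75370791]
```

View pics/w3.png

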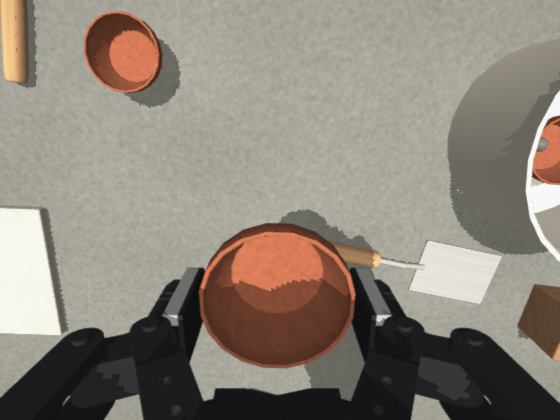

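Cup A is held at about (278,295). I'll check its height and tilt by fitting its rim.

```bash
cat >> h.py <<'E'
def heldfit(cw,im,tcp):
    from scipy.optimize import least_squares
    m=mask(im); n,l,s,c=cv2.connectedComponentsWithStats(m); i=1+np.argmax(s[1:,4])
    cn=cv2.findContours((l==i).astype(np.uint8),0,1)[0]; cn=max(cn,key=len)[:,0,:].astype(float)
    def model(p):
        a=np.linspace(0,2*np.pi,90); Rm=R.from_rotvec([p[3],p[4],0]).as_matrix(); P=[]
        for r,z in [(32,22),(32,12),(19.5,-22)]: P+=[proj(cw,Rm@np.array([r*np.cos(t),r*np.sin(t),z])+tcp+p[:3]) for t in a]
        return cv2.convexHull(np.float32(P))
    def f(p):
        g=model(p); return [cv2.pointPolygonTest(g,(float(q[0]),float(q[1])),True) for q in cn[::4]]
    r=least_squares(f,[0,0,0,0,0],x_scale=[5,5,5,.1,.1],diff_step=1e-3,loss='soft_l1') if 0 else least_squares(f,[1e0,1e0,1e0,.02,.02],x_scale=[5,5,5,.1,.1],diff_step=.05,loss='soft_l1')
    print('cup mid - tcp',r.x[:3].round(1),'tilt',r.x[3:].round(3),'rms',np.sqrt(np.mean(np.array(f(r.x))**2)).round(2))
E
python3 - <<'E'
from h import *
cw=cam('wrist'); im=ctrl.snapshot('wrist'); heldfit(cw,im,ctrl.get_obs()['eef_pos'])
m=mask(im); cupfit(cw,m,468,350,0)
E
```

```text
cup mid - tcp [-1.2 -1.7 -2.3] tilt [ 0.01  -0.014] rms 0.63
cup 476.5 350.4 area mask/model 0.958 bbox [88, 16, 77, 80, 4736] tcp delta [ 63.1 161. ]
```

>>> jog_arm(
  commands=[
    {"xyz": [0.014,-0.049,0.005],"twist": 0},
    {"xyz": [0.014,-0.049,0.005],"twist": 0},
    {"xyz": [0.014,-0.049,0.005],"twist": 0},
    {"xyz": [0.014,-0.049,0.005],"twist": 0},
    {"xyz": [0.014,-0.049,0.005],"twist": 0},
  ],
)

```text
time: 5.7
eef_pos: [482.2, -57.8, 248.9]
tool_rot: [-0.119, 0.697, -0.697, 0.12]
force: [0.6, 0.6, -1.0]
width: 0.732
```

>>> jog_arm(
  commands=[
    {"xyz": [0,0,0],"twist": 0},
    {"xyz": [0,0,0],"twist": 0},
    {"xyz": [0,0,0],"twist": 0},
    {"xyz": [0,0,0],"twist": 0},
    {"xyz": [0,0,0],"twist": 0},
  ],
)

```text
time: 6.32
eef_pos: [482.2, -55.7, 248.6]
tool_rot: [-0.12, 0.697, -0.697, 0.12]
force: [0.5, -0.3, -1.2]
width: 0.731
```

Run:
```python
from h import *
cw=cam('wrist'); im=ctrl.snapshot('wrist'); x,y=cupfit(cw,mask(im),520,-50,4)
cv2.polylines(im,[sil(cw,x,y,4).astype(int)],True,(0,255,0),1); cv2.imwrite('pics/w4.png',im)
print(ctrl.get_obs()['eef_pos'])
heldfit(cw,im,ctrl.get_obs()['eef_pos'])
```

```text
cup 530.5 -49.3 area mask/model 0.942 bbox [254, 97, 65, 67, 3434] tcp delta [48.3  6.5]
[482.25564902 -55.79714594 248.58530816]
cup mid - tcp [-0.8 -1.8 -4.8] tilt [-0.01  -0.021] rms 1.83
```

View pics/w4.png

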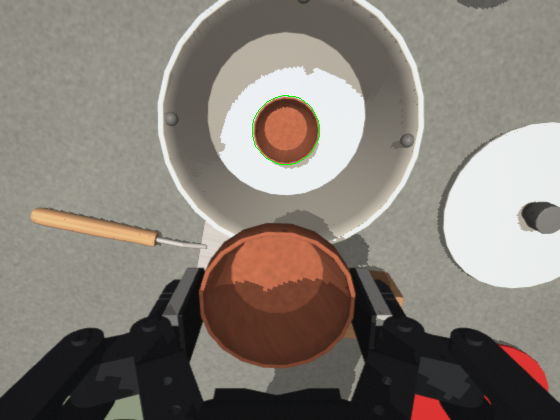

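Cup0 is at (286,130) in the picture, with the outline fitting well. It stands near the middle of the tub. The held cup is level.

>>> jog_arm(
  commands=[
    {"xyz": [0.025,0.004,0],"twist": 0},
    {"xyz": [0.024,0.004,-0.02],"twist": 0},
    {"xyz": [0,0,-0.045],"twist": 0},
    {"xyz": [0,0,-0.045],"twist": 0},
    {"xyz": [0,0,-0.045],"twist": 0},
  ],
)

```text
time: 7.0
eef_pos: [531.2, -47.9, 92.2]
tool_rot: [-0.12, 0.697, -0.697, 0.12]
force: [1.4, 0.6, -1.6]
width: 0.731
```

>>> jog_arm(
  commands=[
    {"xyz": [0,0,0],"twist": 0},
    {"xyz": [0,0,-0.01],"twist": 0},
    {"xyz": [0,0,-0.01],"twist": 0},
    {"xyz": [0,0,-0.01],"twist": 0},
    {"xyz": [0,0,0],"twist": 0},
  ],
)

```text
time: 7.62
eef_pos: [531.1, -48.0, 63.1]
tool_rot: [-0.12, 0.697, -0.697, 0.119]
force: [-0.9, 0.7, 0.3]
width: 0.73
```

>>> jog_arm(
  commands=[
    {"xyz": [0,0,-0.005],"twist": 0},
    {"xyz": [0,0,-0.005],"twist": 0},
    {"xyz": [0,0,-0.004],"twist": 0},
    {"xyz": [0,0,-0.003],"twist": 0},
    {"xyz": [0,0,0],"twist": 0},
  ],
)

```text
time: 8.25
eef_pos: [531.2, -48.0, 46.4]
tool_rot: [-0.12, 0.697, -0.697, 0.119]
force: [-0.1, 0.1, -1.7]
width: 0.729
```

>>> jog_arm(
  commands=[
    {"xyz": [0,0,-0.001],"twist": 0},
    {"xyz": [0,0,-0.001],"twist": 0},
    {"xyz": [0,0,0],"twist": 0},
    {"xyz": [0,0,0],"twist": 0},
    {"xyz": [0,0,0],"twist": 0},
  ],
)

```text
time: 8.88
eef_pos: [531.6, -48.1, 45.8]
tool_rot: [0.119, -0.697, 0.697, -0.12]
force: [-5.3, 1.5, 24.6]
width: 0.734
```

>>> jog_arm(
  commands=[
    {"xyz": [0,0,0],"twist": 0},
    {"xyz": [0,0,0],"twist": 0},
    {"xyz": [0,0,0],"twist": 0},
    {"xyz": [0,0,0],"twist": 0},
    {"xyz": [0,0,0],"twist": 0},
  ],
  fingers=0.08,
)

```text
time: 9.5
eef_pos: [531.2, -48.1, 44.5]
tool_rot: [-0.12, 0.697, -0.697, 0.119]
force: [0.4, -0.3, 0.1]
width: 0.937
```

>>> jog_arm(
  commands=[
    {"xyz": [0,0,0.03],"twist": 0},
    {"xyz": [0,0,0.06],"twist": 0},
    {"xyz": [0,0,0.06],"twist": 0},
    {"xyz": [0,0,0.05],"twist": 0},
    {"xyz": [-0.03,0,0],"twist": 0},
  ],
)

```text
time: 10.12
eef_pos: [502.7, -48.0, 247.3]
tool_rot: [0.118, -0.697, 0.697, -0.122]
force: [0.0, -0.1, -1.0]
width: 0.934
```

Run:
```python
from h import *
ctrl.snapshot('wrist');ctrl.snapshot('wrist')
cw=cam('wrist'); im=ctrl.snapshot('wrist'); x,y=cupfit(cw,mask(im),530,-49,21)
cv2.polylines(im,[sil(cw,x,y,21).astype(int)],True,(0,255,0),1); cv2.imwrite('pics/w5.png',im)
print(ctrl.get_obs()['eef_pos'])
```

```text
cup 531.4 -49.6 area mask/model 0.944 bbox [255, 118, 68, 69, 3685] tcp delta [30.7 -1.4]
[500.69219647 -48.18352449 245.09462206]
```

View pics/w5.png

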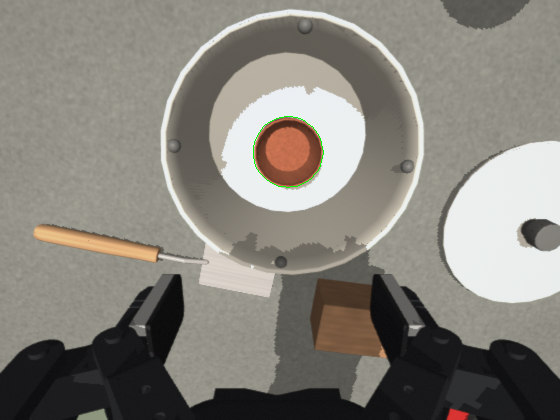

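Cup A is nested: only one rim shows, at (289,152). Cup B is next.

>>> jog_arm(
  commands=[
    {"xyz": [0,0.05,0],"twist": 0},
    {"xyz": [0,0.05,0],"twist": 0},
    {"xyz": [0,0.05,0],"twist": 0},
    {"xyz": [-0.006,0.05,0],"twist": 0},
    {"xyz": [-0.006,0.05,-0.01],"twist": 0},
  ],
  fingers=0.085,
)

```text
time: 10.9
eef_pos: [489.5, 203.9, 234.5]
tool_rot: [-0.119, 0.697, -0.697, 0.12]
force: [0.8, -0.4, -0.3]
width: 0.997
```

>>> jog_arm(
  commands=[
    {"xyz": [-0.006,0.05,-0.02],"twist": 0},
    {"xyz": [-0.006,0.05,-0.03],"twist": 0},
    {"xyz": [-0.006,0.045,-0.03],"twist": 0},
    {"xyz": [0,0,0],"twist": 0},
    {"xyz": [0,0,0],"twist": 0},
  ],
)

```text
time: 11.52
eef_pos: [471.6, 346.7, 154.3]
tool_rot: [0.12, -0.697, 0.697, -0.119]
force: [-0.2, -0.4, -0.2]
width: 0.998
```

Run:
```python
from h import *
cw=cam('wrist'); im=ctrl.snapshot('wrist'); x,y=cupfit(cw,mask(im),475,350,0)
print(ctrl.get_obs()['eef_pos'],ctrl.get_obs()['joint_positions'].round(2)); cv2.imwrite('pics/w6.png',im)
```

```text
cup 476.5 350.5 area mask/model 0.958 bbox [230, 156, 85, 83, 5474] tcp delta [4.6 4.2]
[471.89453475 346.31429197 154.75109895] [-0.65  0.82 -0.09  1.54  0.09  0.79 -2.  ]
```

>>> jog_arm(
  commands=[
    {"xyz": [0.0045,0.004,-0.02],"twist": 0},
    {"xyz": [0,0,-0.04],"twist": 0},
    {"xyz": [0,0,-0.04],"twist": 0},
    {"xyz": [0,0,-0.03],"twist": 0},
    {"xyz": [0,0,0],"twist": 0},
  ],
)

```text
time: 12.2
eef_pos: [475.3, 349.9, 22.6]
tool_rot: [0.12, -0.696, 0.698, -0.118]
force: [0.3, -0.3, -0.3]
width: 0.992
```

>>> jog_arm(
  commands=[
    {"xyz": [0,0,0],"twist": 0},
    {"xyz": [0,0,0],"twist": 0},
    {"xyz": [0,0,0],"twist": 0},
    {"xyz": [0,0,0],"twist": 0},
    {"xyz": [0,0,0],"twist": 0},
  ],
  fingers=0.055,
  newtons=30,
)

```text
time: 12.82
eef_pos: [476.5, 351.1, 26.2]
tool_rot: [-0.119, 0.697, -0.697, 0.12]
force: [-1.0, -1.8, 5.2]
width: 0.745
```

>>> jog_arm(
  commands=[
    {"xyz": [0,0,0],"twist": 0},
    {"xyz": [0,0,0.05],"twist": 0},
    {"xyz": [0,0,0.05],"twist": 0},
    {"xyz": [0,0,0.06],"twist": 0},
    {"xyz": [0,0,0.06],"twist": 0},
  ],
)

```text
time: 13.45
eef_pos: [475.7, 350.7, 248.0]
tool_rot: [-0.119, 0.697, -0.697, 0.12]
force: [1.4, 0.5, -1.5]
width: 0.743
```

>>> jog_arm(
  commands=[
    {"xyz": [0.003,-0.05,0],"twist": 0},
    {"xyz": [0.003,-0.05,0],"twist": 0},
    {"xyz": [0.003,-0.05,0],"twist": 0},
    {"xyz": [0.003,-0.05,0],"twist": 0},
    {"xyz": [0.002,-0.05,0],"twist": 0},
  ],
)

```text
time: 14.08
eef_pos: [489.8, 99.2, 245.9]
tool_rot: [-0.119, 0.697, -0.697, 0.12]
force: [0.8, -0.7, -0.8]
width: 0.743
```

>>> jog_arm(
  commands=[
    {"xyz": [0,-0.05,0],"twist": 0},
    {"xyz": [0,-0.05,0],"twist": 0},
    {"xyz": [0,-0.05,0],"twist": 0},
    {"xyz": [0,0,0],"twist": 0},
    {"xyz": [0,0,0],"twist": 0},
  ],
)

```text
time: 14.7
eef_pos: [489.9, -48.5, 245.4]
tool_rot: [-0.119, 0.697, -0.697, 0.12]
force: [0.6, 1.5, -0.8]
width: 0.744
```

Run:
```python
from h import *
cw=cam('wrist'); im=ctrl.snapshot('wrist'); x,y=cupfit(cw,mask(im),531,-50,21)
o=ctrl.get_obs(); print(o['eef_pos'],o['width']); cv2.imwrite('pics/w7.png',im); heldfit(cw,im,o['eef_pos'])
```

```text
cup 531.3 -49.5 area mask/model 0.944 bbox [258, 108, 68, 70, 3771] tcp delta [41.5 -1.3]
[489.87081432 -48.1542481  245.21145663] 0.7438559737306315
cup mid - tcp [ 0.4 -2.4 -4.9] tilt [-0.034 -0.049] rms 4.2
```

View pics/w7.png

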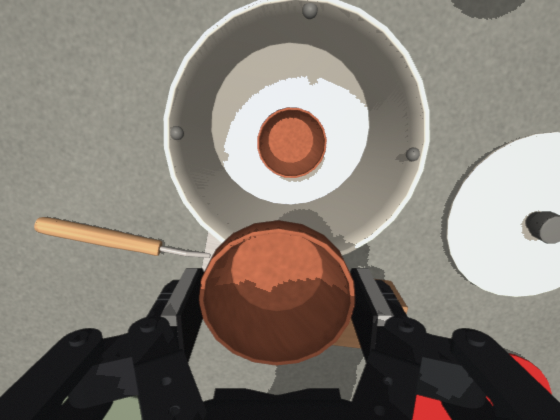

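```bash
sed -i 's/r=least_squares.*$/r=min((least_squares(f,[1,1,z,.02,.02],x_scale=[5,5,5,.1,.1],diff_step=.03,loss="soft_l1") for z in (-6,-3,1,4)),key=lambda q:q.cost)/' h.py
python3 - <<'E'
from h import *
cw=cam('wrist'); heldfit(cw,cv2.imread('pics/w7.png'),ctrl.get_obs()['eef_pos'])
E
```

```text
cup mid - tcp [ 0.4 -2.  -5. ] tilt [-0.033 -0.049] rms 4.2
```

Cup B is held level at (278,292), and the stack sits at (292,143).

>>> jog_arm(
  commands=[
    {"xyz": [0.0205,0,0],"twist": 0},
    {"xyz": [0.0205,0,-0.02],"twist": 0},
    {"xyz": [0,0,-0.045],"twist": 0},
    {"xyz": [0,0,-0.045],"twist": 0},
    {"xyz": [0,0,-0.045],"twist": 0},
  ],
)

```text
time: 15.38
eef_pos: [531.0, -47.7, 88.6]
tool_rot: [-0.12, 0.697, -0.697, 0.121]
force: [0.5, 0.2, -2.3]
width: 0.743
```

>>> jog_arm(
  commands=[
    {"xyz": [0,0,-0.006],"twist": 0},
    {"xyz": [0,0,-0.006],"twist": 0},
    {"xyz": [0,0,-0.006],"twist": 0},
    {"xyz": [0,0,-0.004],"twist": 0},
    {"xyz": [0,0,-0.002],"twist": 0},
  ],
)

```text
time: 16.0
eef_pos: [530.9, -49.1, 65.8]
tool_rot: [-0.119, 0.697, -0.697, 0.12]
force: [0.5, -0.2, -1.1]
width: 0.741
```

>>> jog_arm(
  commands=[
    {"xyz": [0,0,-0.001],"twist": 0},
    {"xyz": [0,0,-0.001],"twist": 0},
    {"xyz": [0,0,0],"twist": 0},
    {"xyz": [0,0,0],"twist": 0},
    {"xyz": [0,0,0],"twist": 0},
  ],
)

```text
time: 16.62
eef_pos: [531.0, -49.0, 64.2]
tool_rot: [0.119, -0.697, 0.697, -0.12]
force: [-3.0, 0.8, 12.4]
width: 0.738
```

Contact at the expected height. I'll release and go to cup C.

>>> jog_arm(
  commands=[
    {"xyz": [0,0,0],"twist": 0},
    {"xyz": [0,0,0],"twist": 0},
    {"xyz": [0,0,0],"twist": 0},
    {"xyz": [0,0,0],"twist": 0},
    {"xyz": [0,0,0],"twist": 0},
  ],
  fingers=0.08,
)

```text
time: 17.25
eef_pos: [530.8, -49.0, 63.6]
tool_rot: [-0.12, 0.697, -0.697, 0.12]
force: [1.1, 0.5, -0.1]
width: 0.937
```

>>> jog_arm(
  commands=[
    {"xyz": [0,0,0.03],"twist": 0},
    {"xyz": [0,0,0.06],"twist": 0},
    {"xyz": [0,0,0.06],"twist": 0},
    {"xyz": [-0.03,0,0.03],"twist": 0},
    {"xyz": [0,0,0],"twist": 0},
  ],
)

```text
time: 17.88
eef_pos: [500.3, -49.2, 245.7]
tool_rot: [0.118, -0.697, 0.697, -0.12]
force: [0.1, -0.7, -1.1]
width: 0.939
```

Run:
```python
from h import *
cw=cam('wrist'); im=ctrl.snapshot('wrist'); x,y=cupfit(cw,mask(im),531,-50,38)
cv2.imwrite('pics/w8.png',im); print(ctrl.get_obs()['eef_pos'])
```

```text
cup 531.7 -49.7 area mask/model 0.963 bbox [252, 119, 72, 74, 4129] tcp delta [31.  -0.5]
[500.77336668 -49.15168866 244.32990224]
```

>>> jog_arm(
  commands=[
    {"xyz": [0.015,0.055,0],"twist": 0},
    {"xyz": [0.015,0.055,0],"twist": 0},
    {"xyz": [0.015,0.055,0],"twist": 0},
    {"xyz": [0.015,0.055,-0.01],"twist": 0},
    {"xyz": [0.01,0.055,-0.02],"twist": 0},
  ],
  fingers=0.085,
)

```text
time: 18.55
eef_pos: [571.4, 228.0, 212.2]
tool_rot: [0.12, -0.697, 0.697, -0.119]
force: [0.8, -1.3, -0.2]
width: 0.993
```

>>> jog_arm(
  commands=[
    {"xyz": [0.01,0.05,-0.02],"twist": 0},
    {"xyz": [0.005,0.045,-0.03],"twist": 0},
    {"xyz": [0,0,-0.01],"twist": 0},
    {"xyz": [0,0,0],"twist": 0},
    {"xyz": [0,0,0],"twist": 0},
  ],
)

```text
time: 19.18
eef_pos: [586.4, 319.9, 154.1]
tool_rot: [0.119, -0.697, 0.697, -0.119]
force: [-0.5, 0.1, -0.2]
width: 0.997
```

Run:
```python
from h import *
cw=cam('wrist'); im=ctrl.snapshot('wrist'); x,y=cupfit(cw,mask(im),592,325,0)
cv2.polylines(im,[sil(cw,x,y,0).astype(int)],True,(0,255,0),1); cv2.imwrite('pics/w9.png',im); print(ctrl.get_obs()['eef_pos'])
```

```text
cup 594.8 325.1 area mask/model 0.96 bbox [230, 151, 85, 84, 5544] tcp delta [8.3 5. ]
[586.42787377 320.07873886 154.34865041]
```

>>> jog_arm(
  commands=[
    {"xyz": [0.008,0.005,-0.02],"twist": 0},
    {"xyz": [0,0,-0.04],"twist": 0},
    {"xyz": [0,0,-0.04],"twist": 0},
    {"xyz": [0,0,-0.028],"twist": 0},
    {"xyz": [0,0,0],"twist": 0},
  ],
)

```text
time: 19.85
eef_pos: [593.4, 325.1, 24.7]
tool_rot: [0.12, -0.697, 0.697, -0.119]
force: [0.1, 0.3, 0.2]
width: 0.995
```

>>> jog_arm(
  commands=[
    {"xyz": [0,0,0],"twist": 0},
    {"xyz": [0,0,0],"twist": 0},
    {"xyz": [0,0,0],"twist": 0},
    {"xyz": [0,0,0],"twist": 0},
    {"xyz": [0,0,0],"twist": 0},
  ],
  fingers=0.055,
  newtons=30,
)

```text
time: 20.48
eef_pos: [594.7, 326.2, 28.0]
tool_rot: [-0.119, 0.697, -0.697, 0.12]
force: [-2.4, -1.5, 10.7]
width: 0.746
```

>>> jog_arm(
  commands=[
    {"xyz": [0,0,0],"twist": 0},
    {"xyz": [0,0,0.05],"twist": 0},
    {"xyz": [0,0,0.05],"twist": 0},
    {"xyz": [0,0,0.06],"twist": 0},
    {"xyz": [0,0,0.06],"twist": 0},
  ],
)

```text
time: 21.1
eef_pos: [593.6, 325.7, 249.3]
tool_rot: [-0.119, 0.697, -0.697, 0.12]
force: [1.3, -0.5, -1.0]
width: 0.735
```

>>> jog_arm(
  commands=[
    {"xyz": [-0.015,-0.055,0],"twist": 0},
    {"xyz": [-0.015,-0.055,0],"twist": 0},
    {"xyz": [-0.015,-0.055,0],"twist": 0},
    {"xyz": [-0.015,-0.055,0],"twist": 0},
    {"xyz": [-0.015,-0.055,0],"twist": 0},
  ],
)

```text
time: 21.72
eef_pos: [518.2, 49.2, 247.1]
tool_rot: [0.119, -0.697, 0.697, -0.12]
force: [1.4, -0.6, -1.8]
width: 0.741
```

>>> jog_arm(
  commands=[
    {"xyz": [-0.015,-0.05,0],"twist": 0},
    {"xyz": [-0.014,-0.048,0],"twist": 0},
    {"xyz": [0,0,0],"twist": 0},
    {"xyz": [0,0,0],"twist": 0},
    {"xyz": [0,0,0],"twist": 0},
  ],
)

```text
time: 22.35
eef_pos: [490.1, -46.1, 246.0]
tool_rot: [-0.12, 0.697, -0.697, 0.12]
force: [0.9, 0.3, -0.3]
width: 0.744
```

Run:
```python
from h import *
cw=cam('wrist'); im=ctrl.snapshot('wrist'); x,y=cupfit(cw,mask(im),531,-50,38)
o=ctrl.get_obs(); print(o['eef_pos'],o['width']); cv2.imwrite('pics/w10.png',im); heldfit(cw,im,o['eef_pos'])
```

```text
cup 531.6 -49.7 area mask/model 0.959 bbox [260, 109, 72, 74, 4211] tcp delta [41.6 -3.6]
[490.00575377 -46.15128629 245.82049352] 0.7432042381412078
cup mid - tcp [ 0.8 -2.3 -5.9] tilt [-0.054 -0.065] rms 4.61
```

View pics/w10.png

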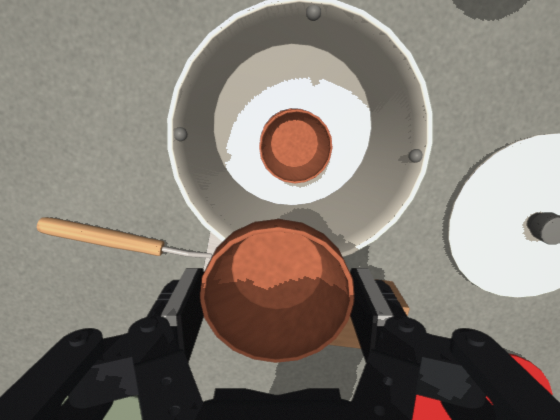

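Cup C is held at (278,290) and the stack sits at (296,146).

>>> jog_arm(
  commands=[
    {"xyz": [0.0205,-0.002,0],"twist": 0},
    {"xyz": [0.0205,0,-0.02],"twist": 0},
    {"xyz": [0,0,-0.04],"twist": 0},
    {"xyz": [0,0,-0.04],"twist": 0},
    {"xyz": [0,0,-0.04],"twist": 0},
  ],
)

```text
time: 23.02
eef_pos: [530.9, -48.3, 104.4]
tool_rot: [-0.12, 0.697, -0.697, 0.12]
force: [0.4, -0.4, -1.3]
width: 0.738
```

>>> jog_arm(
  commands=[
    {"xyz": [0,0,-0.006],"twist": 0},
    {"xyz": [0,0,-0.006],"twist": 0},
    {"xyz": [0,0,-0.006],"twist": 0},
    {"xyz": [0,0,-0.003],"twist": 0},
    {"xyz": [0,0,0],"twist": 0},
  ],
)

```text
time: 23.65
eef_pos: [530.9, -49.1, 84.8]
tool_rot: [-0.119, 0.697, -0.697, 0.12]
force: [0.4, 0.0, -0.1]
width: 0.741
```

>>> jog_arm(
  commands=[
    {"xyz": [0,0,-0.001],"twist": 0},
    {"xyz": [0,0,-0.001],"twist": 0},
    {"xyz": [0,0,-0.001],"twist": 0},
    {"xyz": [0,0,0],"twist": 0},
    {"xyz": [0,0,0],"twist": 0},
  ],
)

```text
time: 24.28
eef_pos: [531.3, -49.0, 82.8]
tool_rot: [0.119, -0.697, 0.697, -0.12]
force: [-3.1, 0.5, 24.8]
width: 0.738
```

>>> jog_arm(
  commands=[
    {"xyz": [0,0,0],"twist": 0},
    {"xyz": [0,0,0],"twist": 0},
    {"xyz": [0,0,0],"twist": 0},
    {"xyz": [0,0,0],"twist": 0},
    {"xyz": [0,0,0],"twist": 0},
  ],
  fingers=0.08,
)

```text
time: 24.9
eef_pos: [530.7, -49.1, 81.5]
tool_rot: [-0.12, 0.697, -0.697, 0.12]
force: [0.2, 0.3, 0.8]
width: 0.938
```

>>> jog_arm(
  commands=[
    {"xyz": [0,0,0.03],"twist": 0},
    {"xyz": [0,0,0.06],"twist": 0},
    {"xyz": [0,0,0.06],"twist": 0},
    {"xyz": [-0.03,0,0.02],"twist": 0},
    {"xyz": [0,0,0],"twist": 0},
  ],
)

```text
time: 25.52
eef_pos: [500.1, -49.2, 253.2]
tool_rot: [0.119, -0.697, 0.697, -0.12]
force: [-0.4, -0.3, -0.6]
width: 0.938
```

Run:
```python
from h import *
cw=cam('wrist'); im=ctrl.snapshot('wrist'); x,y=cupfit(cw,mask(im),531,-50,55)
print(ctrl.get_obs()['eef_pos'])
cv2.polylines(im,[sil(cw,x,y,55).astype(int)],True,(0,255,0),1)
cv2.imwrite('pics/w11.png',im)
cs=cam('scene'); sc=ctrl.snapshot('scene'); cv2.imwrite('pics/scene1.png',sc)
for q in ['cup1_mid','lid_knob']: print(q,ctrl.recognise('scene',q))
```

```text
cup 532.2 -49.8 area mask/model 0.971 bbox [252, 118, 74, 77, 4418] tcp delta [31.5 -0.6]
[500.70750862 -49.17586547 252.20661463]
cup1_mid [{'position': [275.3, 199.3], 'conf': 0.74}]
lid_knob [{'position': [172.8, 198.4], 'conf': 0.89}, {'position': [165.7, 126.0], 'conf': 0.79}, {'position': [266.3, 277.6], 'conf': 0.61}, {'position': [271.3, 202.8], 'conf': 0.19}]
```

View pics/w11.png

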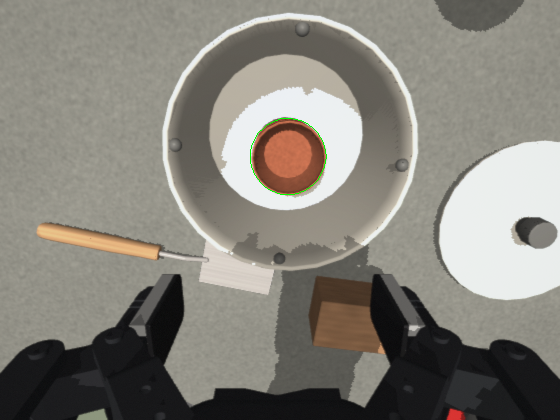

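View pics/scene1.png

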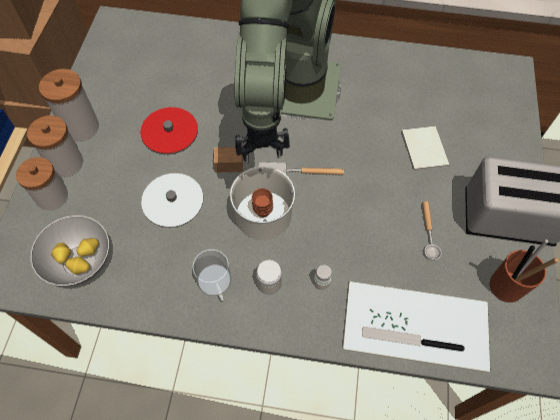

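The stack looks right: a single outline at (288,157), and no cup is left on the counter. The white lid is still at (172,198) in the scene picture. I'll find the tub centre from the catches and go to the lid.

Run:
```python
from h import *
cw=cam('wrist')
P=np.array([ray(cw,p,128.5)[:2] for p in [(302,30),(279,258),(175,145),(402,165)]]); print(P.round(1),P.mean(0))
print(np.hypot(*(P-P.mean(0)).T))
# rim: bright pixels' outermost radius along rays around centre
g=cv2.cvtColor(cv2.imread('pics/w11.png'),cv2.COLOR_BGR2HSV); c=P.mean(0); Q=[]
from scipy.optimize import least_squares
for t in np.linspace(0,2*np.pi,120,False):
    best=None
    for r in np.arange(88,102,.25):
        u=proj(cw,(c[0]+r*np.cos(t),c[1]+r*np.sin(t),134)).round().astype(int)
        if 0<=u[0]<560 and 0<=u[1]<255 and g[u[1],u[0],2]>200 and g[u[1],u[0],1]<40: best=r
    if best: Q.append((c[0]+best*np.cos(t),c[1]+best*np.sin(t)))
Q=np.array(Q); s=least_squares(lambda p:np.hypot(Q[:,0]-p[0],Q[:,1]-p[1])-p[2],[*c,95],loss='soft_l1'); print(len(Q),s.x)
```

```text
[[ 622.2  -25.6]
 [ 456.7  -68. ]
 [ 518.3   36.4]
 [ 561.2 -130. ]] [539.59264664 -46.78440402]
[85.33638024 85.57591281 85.85283101 85.94653383]
97 [539.77879968 -46.55078186  93.63701286]
```

>>> jog_arm(
  commands=[
    {"xyz": [0,-0.058,0],"twist": 0},
    {"xyz": [0,-0.058,0],"twist": 0},
    {"xyz": [0,-0.058,0],"twist": 0},
    {"xyz": [0,-0.058,-0.02],"twist": 0},
    {"xyz": [0.01,-0.057,-0.03],"twist": 0},
  ],
)

```text
time: 26.35
eef_pos: [510.2, -338.1, 201.8]
tool_rot: [0.119, -0.697, 0.697, -0.119]
force: [1.1, -0.4, 1.0]
width: 0.937
```

>>> jog_arm(
  commands=[
    {"xyz": [0,0,0],"twist": 0},
    {"xyz": [0,0,0],"twist": 0},
    {"xyz": [0,0,0],"twist": 0},
    {"xyz": [0,0,0],"twist": 0},
    {"xyz": [0,0,0],"twist": 0},
  ],
  fingers=0.06,
)

```text
time: 26.98
eef_pos: [510.6, -335.4, 203.2]
tool_rot: [0.12, -0.697, 0.697, -0.12]
force: [-0.2, -0.3, -0.4]
width: 0.705
```

Run:
```python
from h import *
cw=cam('wrist'); im=ctrl.snapshot('wrist'); cv2.imwrite('pics/w12.png',im); print(ctrl.get_obs()['eef_pos'])
h=cv2.cvtColor(im,cv2.COLOR_BGR2HSV); m=((h[...,2]>185)&(h[...,1]<40)).astype(np.uint8)
n,l,s,c=cv2.connectedComponentsWithStats(m); i=1+np.argmax(s[1:,4]); print(s[i],c[i])
print(ctrl.recognise('wrist','lid_knob'), proj(cw,(537,-338,49)))
```

```text
[ 510.46388826 -335.46768319  203.05552575]
[  184    45   207   199 31537] [287.1973872  145.20185813]
[{'position': [287.2, 150.2], 'conf': 0.77}, {'position': [275.1, 358.4], 'conf': 0.7}] [288.41110105 164.74970866]
```

View pics/w12.png

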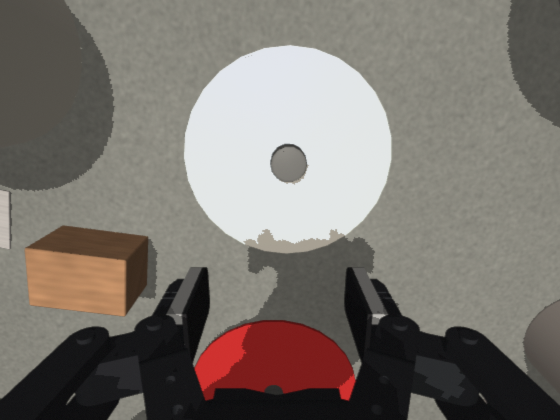

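The lid is well in view: disc over columns 184–392 and rows 45–253, knob top at (288.5,163).

Run:
```python
from h import *
cw=cam('wrist'); im=cv2.imread('pics/w12.png'); e=ctrl.get_obs()['eef_pos']
k=ray(cw,(288.5,163),49)[:2]
from scipy.optimize import least_squares
b=np.hypot(*(np.array([(184,149),(392,149)])-0).mean(0))
Q=[]
h=cv2.cvtColor(im,cv2.COLOR_BGR2HSV); w=((h[...,2]>185)&(h[...,1]<40)).astype(np.uint8)
ct=max(cv2.findContours(w,0,1)[0],key=len)[:,0]; ct=ct[ct[:,1]<215]
Q=np.array([ray(cw,p,19)[:2] for p in ct]); s=least_squares(lambda p:np.hypot(*(Q-p[:2]).T)-p[2],[*k,97],loss='soft_l1').x
print('knob',k,'disc',s,'tcp',e,'delta disc',s[:2]-e[:2])
```

```text
knob [ 538.31465292 -337.71498346] disc [ 537.25744899 -337.91142945   95.70009716] tcp [ 510.43918186 -335.57999543  202.98874933] delta disc [26.81826713 -2.33143402]
```

>>> jog_arm(
  commands=[
    {"xyz": [0.0275,-0.002,-0.02],"twist": 0},
    {"xyz": [0,0,-0.045],"twist": 0},
    {"xyz": [0,0,-0.045],"twist": 0},
    {"xyz": [0,0,-0.046],"twist": 0},
    {"xyz": [0,0,-0.02],"twist": 0},
  ],
)

```text
time: 27.7
eef_pos: [537.1, -337.2, 24.8]
tool_rot: [-0.12, 0.698, -0.696, 0.119]
force: [0.1, 1.0, 0.3]
width: 0.705
```

>>> jog_arm(
  commands=[
    {"xyz": [0,0,0],"twist": 0},
    {"xyz": [0,0,0],"twist": 0},
    {"xyz": [0,0,0],"twist": 0},
    {"xyz": [0,0,0],"twist": 0},
    {"xyz": [0,0,0],"twist": 0},
  ],
  fingers=0.02,
  newtons=45,
)

```text
time: 28.32
eef_pos: [538.5, -338.2, 28.4]
tool_rot: [0.119, -0.696, 0.697, -0.12]
force: [-1.3, 0.9, 8.0]
width: 0.359
```

>>> jog_arm(
  commands=[
    {"xyz": [0,0,0],"twist": 0},
    {"xyz": [0,0,0.03],"twist": 0},
    {"xyz": [0,0,0.05],"twist": 0},
    {"xyz": [0,0,0.06],"twist": 0},
    {"xyz": [0,0,0.06],"twist": 0},
  ],
)

```text
time: 28.95
eef_pos: [537.6, -337.6, 229.7]
tool_rot: [0.119, -0.697, 0.697, -0.12]
force: [0.6, -0.8, -2.3]
width: 0.359
```

Run:
```python
from h import *
im=ctrl.snapshot('wrist'); cv2.imwrite('pics/w13.png',im); o=ctrl.get_obs();print(o['eef_pos'],o['width'],o['force'],o['wrist_torque'])
```

```text
[ 539.65479763 -338.6326331   237.543148  ] 0.35624655444094044 [ 1.19874768 -0.55532967 10.45895697] [-0.09336194 -0.19217046 -0.03292459]
```

View pics/w13.png

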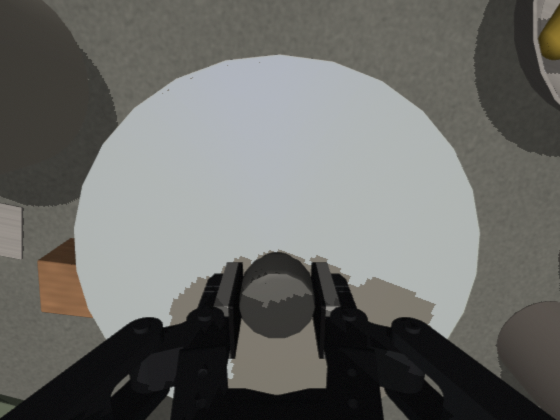

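>>> jog_arm(
  commands=[
    {"xyz": [0,0.05,0],"twist": 0},
    {"xyz": [0,0.06,0],"twist": 0},
    {"xyz": [0,0.06,0],"twist": 0},
    {"xyz": [0,0.06,0],"twist": 0},
    {"xyz": [0,0.06,0],"twist": 0},
  ],
)

```text
time: 29.62
eef_pos: [537.7, -45.9, 227.4]
tool_rot: [0.119, -0.697, 0.697, -0.12]
force: [0.8, 0.6, -1.8]
width: 0.352
```

>>> jog_arm(
  commands=[
    {"xyz": [0,0,0],"twist": 0},
    {"xyz": [0,0,0],"twist": 0},
    {"xyz": [0,0,0],"twist": 0},
    {"xyz": [0,0,0],"twist": 0},
    {"xyz": [0,0,0],"twist": 0},
  ],
)

```text
time: 30.25
eef_pos: [537.8, -48.2, 226.8]
tool_rot: [-0.119, 0.697, -0.697, 0.119]
force: [-0.9, 0.7, -2.4]
width: 0.357
```

Run:
```python
from h import *
from scipy.optimize import least_squares
cw=cam('wrist'); im=ctrl.snapshot('wrist'); cv2.imwrite('pics/w14.png',im); e=ctrl.get_obs()['eef_pos']
h=cv2.cvtColor(im,cv2.COLOR_BGR2HSV); w=((h[...,2]>150)&(h[...,1]<40)).astype(np.uint8)
ct=max(cv2.findContours(w,0,1)[0],key=len)[:,0]; ct=ct[(ct[:,1]<230)&(ct[:,1]>2)]
def f(p):
    Rm=R.from_rotvec([p[2],p[3],0]).as_matrix(); n=Rm[:,2]; c0=np.array([p[0],p[1],-9.4+p[4]])+e; out=[]
    for q in ct[::3]:
        a=ray(cw,q,0)-cw[1][:3,3]; o=cw[1][:3,3]; P=o+a*(n@(c0-o))/(n@a); out.append(np.linalg.norm(P-c0)-97)
    return out
for fr in (0,1):
    s=least_squares(lambda p:f(np.r_[p[:2],p[2:4]*fr,p[4]]),[0,0,0,0,0],loss='soft_l1'); print(s.x.round(3),np.std(s.fun),len(ct))
print(e)
```

```text
[-1.248 -1.648 11.917  0.    -2.076] 0.2099215877602796 528
[-1.190e+00 -1.720e+00  1.000e-03  4.000e-03 -1.967e+00] 0.20904178472694193 528
[537.82525881 -48.04231505 226.7613441 ]
```

>>> jog_arm(
  commands=[
    {"xyz": [0.003,0.003,-0.02],"twist": 0},
    {"xyz": [0,0,-0.02],"twist": 0},
    {"xyz": [0,0,-0.013],"twist": 0},
    {"xyz": [0,0,0],"twist": 0},
    {"xyz": [0,0,0],"twist": 0},
  ],
)

```text
time: 30.92
eef_pos: [541.1, -44.8, 174.4]
tool_rot: [0.119, -0.697, 0.697, -0.12]
force: [0.3, -0.2, -2.8]
width: 0.353
```

>>> jog_arm(
  commands=[
    {"xyz": [0,0,-0.003],"twist": 0},
    {"xyz": [0,0,-0.003],"twist": 0},
    {"xyz": [0,0,-0.003],"twist": 0},
    {"xyz": [0,0,-0.002],"twist": 0},
    {"xyz": [0,0,0],"twist": 0},
  ],
)

```text
time: 31.55
eef_pos: [540.8, -44.7, 162.7]
tool_rot: [-0.12, 0.697, -0.697, 0.119]
force: [-0.3, -0.3, -1.4]
width: 0.355
```

>>> jog_arm(
  commands=[
    {"xyz": [0,0,-0.001],"twist": 0},
    {"xyz": [0,0,-0.001],"twist": 0},
    {"xyz": [0,0,-0.001],"twist": 0},
    {"xyz": [0,0,0],"twist": 0},
    {"xyz": [0,0,0],"twist": 0},
  ],
)

```text
time: 32.17
eef_pos: [541.0, -44.7, 159.9]
tool_rot: [-0.119, 0.697, -0.697, 0.12]
force: [0.1, -0.4, 1.6]
width: 0.353
```

>>> jog_arm(
  commands=[
    {"xyz": [0,0,0],"twist": 0},
    {"xyz": [0,0,0],"twist": 0},
    {"xyz": [0,0,0],"twist": 0},
    {"xyz": [0,0,0],"twist": 0},
    {"xyz": [0,0,0],"twist": 0},
  ],
  fingers=0.06,
)

```text
time: 32.8
eef_pos: [540.9, -44.7, 159.8]
tool_rot: [-0.12, 0.697, -0.697, 0.12]
force: [-0.3, 0.7, -0.7]
width: 0.703
```

>>> jog_arm(
  commands=[
    {"xyz": [0,0,0.02],"twist": 0},
    {"xyz": [0,0,0.025],"twist": 0},
    {"xyz": [0,0,0],"twist": 0},
    {"xyz": [0,0,0],"twist": 0},
    {"xyz": [0,0,0],"twist": 0},
  ],
)

```text
time: 33.42
eef_pos: [540.6, -44.7, 204.2]
tool_rot: [-0.12, 0.697, -0.697, 0.119]
force: [-0.2, 0.1, -0.2]
width: 0.702
```

>>> jog_arm(
  commands=[
    {"xyz": [0,0,0],"twist": 0},
    {"xyz": [0,0,0],"twist": 0},
    {"xyz": [0,0,0],"twist": 0},
    {"xyz": [0,0,0],"twist": 0},
    {"xyz": [0,0,0],"twist": 0},
  ],
  fingers=0.0,
)

```text
time: 34.05
eef_pos: [540.9, -44.7, 204.8]
tool_rot: [-0.12, 0.697, -0.697, 0.12]
force: [0.5, -0.1, 0.5]
width: 0.003
```

>>> jog_arm(
  commands=[
    {"xyz": [-0.001,0,-0.01],"twist": 0},
    {"xyz": [0,0,-0.007],"twist": 0},
    {"xyz": [0,0,-0.004],"twist": 0},
    {"xyz": [0,0,0],"twist": 0},
    {"xyz": [0,0,0],"twist": 0},
  ],
)

```text
time: 34.67
eef_pos: [540.0, -44.7, 183.9]
tool_rot: [-0.119, 0.697, -0.697, 0.12]
force: [0.2, -0.6, -0.1]
width: -0.001
```

Run:
```python
from h import *
im=ctrl.snapshot('wrist'); cv2.imwrite('pics/w15.png',im); print(ctrl.get_obs()['width'],ctrl.get_obs()['eef_pos'])
```

```text
0.0032892530212800864 [539.94988978 -44.71961297 183.98689341]
```

View pics/w15.png

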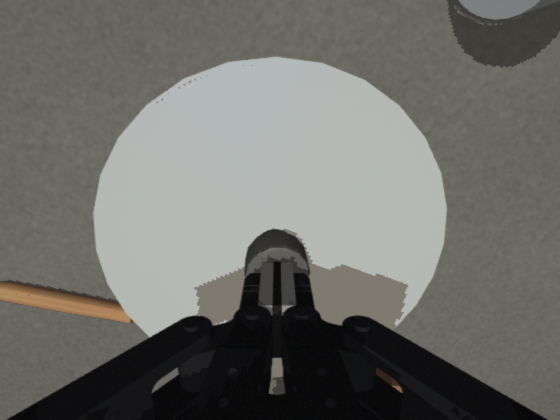

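The closed fingertips sit over the knob at about (277,263), and the lid lies on the tub. I'll press it down.

>>> jog_arm(
  commands=[
    {"xyz": [0,0,-0.002],"twist": 0},
    {"xyz": [0,0,-0.001],"twist": 0},
    {"xyz": [0,0,-0.001],"twist": 0},
    {"xyz": [0,0,-0.001],"twist": 0},
    {"xyz": [0,0,0],"twist": 0},
  ],
)

```text
time: 35.35
eef_pos: [539.8, -44.7, 178.8]
tool_rot: [-0.12, 0.697, -0.697, 0.12]
force: [0.6, -0.2, -0.5]
width: 0.004
```

>>> jog_arm(
  commands=[
    {"xyz": [0,0,-0.0005],"twist": 0},
    {"xyz": [0,0,-0.0005],"twist": 0},
    {"xyz": [0,0,0],"twist": 0},
    {"xyz": [0,0,0],"twist": 0},
    {"xyz": [0,0,0],"twist": 0},
  ],
)

```text
time: 35.98
eef_pos: [539.9, -44.7, 177.9]
tool_rot: [-0.12, 0.697, -0.697, 0.12]
force: [0.7, 0.7, 2.3]
width: 0.002
```

>>> jog_arm(
  commands=[
    {"xyz": [0,0,-0.0005],"twist": 0},
    {"xyz": [0,0,-0.0005],"twist": 0},
    {"xyz": [0,0,-0.0005],"twist": 0},
    {"xyz": [0,0,0],"twist": 0},
    {"xyz": [0,0,0],"twist": 0},
  ],
)

```text
time: 36.6
eef_pos: [539.8, -44.8, 176.3]
tool_rot: [-0.12, 0.697, -0.697, 0.119]
force: [0.4, 0.3, 4.4]
width: -0.0
```

>>> jog_arm(
  commands=[
    {"xyz": [0,0,-0.0005],"twist": 0},
    {"xyz": [0,0,-0.0005],"twist": 0},
    {"xyz": [0,0,0],"twist": 0},
    {"xyz": [0,0,0],"twist": 0},
    {"xyz": [0,0,0],"twist": 0},
  ],
)

```text
time: 37.22
eef_pos: [539.8, -44.8, 175.3]
tool_rot: [-0.12, 0.697, -0.697, 0.119]
force: [-0.4, -0.2, 1.7]
width: 0.001
```

>>> jog_arm(
  commands=[
    {"xyz": [0,0,-0.0005],"twist": 0},
    {"xyz": [0,0,-0.0005],"twist": 0},
    {"xyz": [0,0,-0.0005],"twist": 0},
    {"xyz": [0,0,0],"twist": 0},
    {"xyz": [0,0,0],"twist": 0},
  ],
)

```text
time: 37.85
eef_pos: [539.8, -44.6, 173.7]
tool_rot: [-0.12, 0.697, -0.697, 0.12]
force: [0.8, 0.1, -0.5]
width: -0.001
```

>>> jog_arm(
  commands=[
    {"xyz": [0,0,-0.0005],"twist": 0},
    {"xyz": [0,0,-0.0005],"twist": 0},
    {"xyz": [0,0,-0.0005],"twist": 0},
    {"xyz": [0,0,0],"twist": 0},
    {"xyz": [0,0,0],"twist": 0},
  ],
)

```text
time: 38.48
eef_pos: [539.9, -44.7, 172.3]
tool_rot: [-0.12, 0.697, -0.697, 0.12]
force: [-0.1, -0.1, -1.0]
width: 0.0
```

>>> jog_arm(
  commands=[
    {"xyz": [0,0,-0.001],"twist": 0},
    {"xyz": [0,0,-0.001],"twist": 0},
    {"xyz": [0,0,-0.001],"twist": 0},
    {"xyz": [0,0,0],"twist": 0},
    {"xyz": [0,0,0],"twist": 0},
  ],
)

```text
time: 39.1
eef_pos: [539.9, -44.7, 169.3]
tool_rot: [-0.12, 0.697, -0.697, 0.12]
force: [-0.2, -0.4, 0.2]
width: -0.002
```

>>> jog_arm(
  commands=[
    {"xyz": [0,0,-0.0005],"twist": 0},
    {"xyz": [0,0,-0.0005],"twist": 0},
    {"xyz": [0,0,0],"twist": 0},
    {"xyz": [0,0,0],"twist": 0},
    {"xyz": [0,0,0],"twist": 0},
  ],
)

```text
time: 39.72
eef_pos: [539.9, -44.7, 169.1]
tool_rot: [0.119, -0.697, 0.697, -0.12]
force: [-4.1, -0.1, 16.1]
width: -0.001
```

Firm contact at 169 mm, which is exactly the height of the seated knob's top. I'll retreat, move clear and check.

>>> jog_arm(
  commands=[
    {"xyz": [0,0,0.02],"twist": 0},
    {"xyz": [0,0,0.04],"twist": 0},
    {"xyz": [-0.04,0,0.04],"twist": 0},
    {"xyz": [0,0,0],"twist": 0},
    {"xyz": [0,0,0],"twist": 0},
  ],
)

```text
time: 40.35
eef_pos: [500.1, -44.7, 268.0]
tool_rot: [-0.12, 0.697, -0.697, 0.12]
force: [0.4, 0.0, -0.3]
width: 0.003
```

Run:
```python
from h import *
from scipy.optimize import least_squares
cw=cam('wrist'); im=ctrl.snapshot('wrist'); cv2.imwrite('pics/w16.png',im); print(ctrl.get_obs()['eef_pos'])
h=cv2.cvtColor(im,cv2.COLOR_BGR2HSV); w=((h[...,2]>150)&(h[...,1]<40)).astype(np.uint8)
ct=max(cv2.findContours(w,0,1)[0],key=len)[:,0]; ct=ct[(ct[:,1]<250)&(ct[:,1]>2)]
def f(p):
    n=R.from_rotvec([p[2],p[3],0]).as_matrix()[:,2]; c0=np.array([p[0]+540,p[1]-47,p[4]+139]); o=cw[1][:3,3]; out=[]
    for q in ct[::3]:
        a=ray(cw,q,0)-o; out.append(np.linalg.norm(o+a*(n@(c0-o))/(n@a)-c0)-97)
    return out
s=least_squares(f,[0,0,0,0,0],loss='soft_l1',x_scale=[1,1,.02,.02,1]); print('offset from tub/tilt/dz',s.x.round(3),np.std(s.fun),len(ct))
cs=cam('side'); im2=ctrl.snapshot('side'); sc=ctrl.snapshot('scene')
a=cv2.resize(im2[150:300,210:400],None,fx=3,fy=3,interpolation=2); b=cv2.resize(sc[110:260,140:330],None,fx=3,fy=3,interpolation=2)
cv2.imwrite('pics/fin.png',cv2.resize(np.vstack([a,b]),(456,600)))
```

```text
[500.11903941 -44.64201028 267.59080441]
offset from tub/tilt/dz [-0.563 -2.186  0.029  0.048 -2.1  ] 3.9252514137129695 587
```

View pics/fin.png

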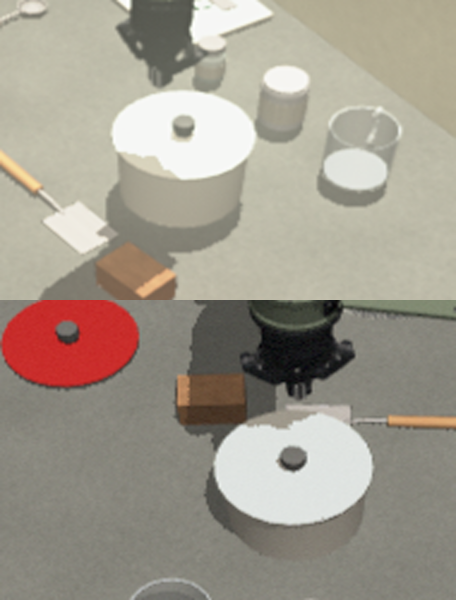

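The lid looks flat and closed in both views. The wrist fit was poor (3.9 mm spread), so I'll redo it without the outliers.

Run:
```python
from h import *
from scipy.optimize import least_squares
cw=cam('wrist'); im=cv2.imread('pics/w16.png'); h=cv2.cvtColor(im,cv2.COLOR_BGR2HSV); w=((h[...,2]>150)&(h[...,1]<40)).astype(np.uint8)
ct=max(cv2.findContours(w,0,1)[0],key=len)[:,0]; ct=ct[(ct[:,1]>2)]; o=cw[1][:3,3]
D=[ray(cw,q,0)-o for q in ct[::2]]
def f(p,D):
    n=R.from_rotvec([p[2],p[3],0]).as_matrix()[:,2]; c0=np.array([p[0]+540,p[1]-47,p[4]+139])
    return [np.linalg.norm(o+a*(n@(c0-o))/(n@a)-c0)-97 for a in D]
# level fit first, keep inliers, then free tilt
s=least_squares(lambda p:f([p[0],p[1],0,0,p[2]],D),[0,0,0],loss='cauchy',f_scale=.5); print(s.x)
r=np.array(f([s.x[0],s.x[1],0,0,s.x[2]],D)); K=[d for d,v in zip(D,r) if abs(v)<3]
t=least_squares(f,[s.x[0],s.x[1],0,0,s.x[2]],args=(K,),loss='cauchy',f_scale=.3,x_scale=[1,1,.02,.02,1]); print(t.x.round(3),len(K),len(D),np.std(f(t.x,K)).round(2))
```

```text
[-2.00141138 -1.03948909 -3.43737793]
[-2.565e+00 -9.690e-01 -1.000e-03 -2.200e-02 -3.257e+00] 321 437 0.52
```

```bash
python3 -c "
from cell import ctrl
o=ctrl.get_obs();print(o['force'],o['time']);print(ctrl.sign_off())"
```

```text
[-0.62449058 -0.25682819 -0.33135213] 40.5
the job is handed in; nothing more can be done
None
```

I nested all three loose cups on the one in the tub, put the white lid on and pressed it home. I then handed the job in at about 40 s. No verdict came back, so the checks below are my own.

- **Cups:** After each nesting, the top cup was within about 1–2 mm of where the bottom cup first stood. Contact came at the expected 17 mm steps. A last look at the counter showed no cup left.
- **Lid:** The closed fingers met firm contact, 16 N, at 169 mm, which is where the top of a seated knob should be. The camera fit puts the lid about 3 mm off centre, with a tilt of about 0.02 rad or less.
- **Checks that disagreed:** My first fit of the seated lid was poor, with a 3.9 mm spread and 0.05 rad tilt, because its outline included other things. The fit without outliers had a 0.5 mm spread, but put the lid about 3 mm lower than fully seated. An earlier fit of the lid while held was also about 2 mm low, so I took that as camera scale error. Two fits of cups held in the gripper were also poor, so I judged those two by eye and by contact height.
- **Other things:** I left the bystanders and the red lid alone. In the last views, those in sight stood where they were.

I viewed 14 pictures.

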